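# Feel open a combination padlock in its cradle

## Robot

A 6-joint arm with a two-finger parallel gripper is mounted at the origin on a cart in front of the work surface, level with it; the furniture and walls round the work are solid. World frame = base frame: x ahead of the robot, y to its left, z up, the work surface at z = 0. Lengths are in m, angles in rad, forces in N, time in s.
With the tool pointing down it reaches from about 0.4 to 0.925 m from the base axis. Payload 3.4 kg.
Tool frame: the origin (TCP) lies at the very end of the fingers, on their centre line; the grasp point (between the pads) lies 19 mm behind it; z points along the fingers, y is the line along which they close (so a half turn about z gives the same grasp; the last joint's range is limited). The gripper opens to 85 mm and grips with 20 to 120 N. Pads are 22 mm wide; open, the fingers measure 114 mm over their backs; the gripper's body (76 mm by 85 mm) begins 54 mm behind the grasp point. The pads swing forward as they close: fully open they stand 13 mm farther back than shut.
Start: joints at [1.214, 0.307, 1.506, -0, 1.328, -0.073], TCP at [0.161, 0.552, 0.208] pointing down, gripper open.
Joint ranges: [-3.12, 3.12], [-1.05, 2.28], [0.14, 2.33], [-1.42, 4.57], [0.1, 2.73], [-2.68, 2.68]. Speed limits (rad/s): [2.57, 2.57, 3.14, 3.14, 3.14, 3.14].

## Interface

Orientations are given as [roll, pitch, yaw] about the fixed x, y, z axes, in that order (R = Rz(yaw) Ry(pitch) Rx(roll)).
In Python, from cell import get_obs, get_image, camera_model, sign_off, trace gives the robot as it stands. The module is installed in compiled form; this text tells all that it offers.
- The arm moves only by the shell command python3 -m creep 'ROWS' [FORCE]. ROWS is JSON, a list that holds one entry, the list of rows, each a list of 7 numbers: the shift along the tool's x, y, z in m, then the turn, a rotation vector about the tool's x, y, z in rad, then the finger opening in m, from 0 to 0.0854. A call has 1 to 8 rows; each row shifts and turns the commanded pose from where the row before left it, along the tool's axes as they then stand; what a row does not reach is not made up. A row lasts 1/12 s, in which the tool goes at most 41.7 mm and 7.16 degrees, less where a joint would pass 70% of its speed; a pose out of reach is approached as far as the arm can. A call is refused whole if a number of a shift passes 0.0417 or a number of a turn 0.125, either way. A call with a gripper value outside its range is refused whole. The fingers move at their own pace and stop on an object; FORCE is the grip in N (left out, the last holds). Time passes only in rows, so rows that do not move let the fingers close. It gives the time, the measured TCP pose, the force, the opening and the grip force at its end, in the units of the state.
- get_obs(): the state, without advancing time (a new reading comes with each control period).
- get_image(name): name is "side" or "top" or "wrist"; returns the picture (400x640x3 uint8, blue, green, red); there is no depth.
- camera_model(name): a dict with "mtx" (3x3 intrinsics, pixels), "R" (3x3) and "t" (3): a world point X has camera coordinates R X + t. Camera axes: x right, y down, z forward; pixel columns grow to the right and rows downward; lengths in m; the calibration is good to about 2 mm. A picture is of the moment at which its call begins: read the wrist's pose just before it. camera_model takes no time and is no camera call; for the wrist camera it gives the pose at the moment of the call.
- sign_off(): hands the job in; it is judged then, once.
Trained networks look in the newest picture that a camera, given by its name, has taken for a name from the list of things; names that differ only in an ending like _2 or _b are one class to them, and where a whole thing is asked for, a point or a joint stands for the part that bears it (a point fixed in the world has none). Each returns a list of dicts, best first, with "p" (0 to 1); they miss things now and then, are a little off and sometimes report something else, mostly with a low value. They report only what shows in the picture. A call takes as long as a camera call. They do not tell look-alikes from the thing itself.
- trace(camera, label): "pixels" (400x640 bool, what is visible of it) and "bbox" ([left, top, width, height] in pixels, round what is visible of it).
The state is a dict: "time": time; "q": joint angles; "qd": joint speeds; "joint_efforts": joint torques, N m; "tcp_pos": TCP position; "tool_rot": TCP orientation; "force": force on the tool from outside, world axes, zero at the start; "moment": the same for the moment, N m; "gripper_width": finger opening in m; "finger_force": force on a finger pad.
Only numpy, scipy, OpenCV 4.12 (cv2) and the standard library are available. Lean on these libraries where they do the work, as an engineer would, in place of code of your own. Each camera call takes 0.05 s, during which the arm holds its last target. There are 200 camera calls.

## Task

Nobody remembers the number of this dial padlock, so feel it open: set it dial up in the wooden cradle, flat on the pocket's floor with its shackle lying through the slot, and let go of it. Turn the dial on (clockwise from above is the short way), past the small clicks, until the true notch lets the shackle jump out several millimetres, then pull the shackle right out to its stop while the lock still sits in the cradle. Lift the open lock out and finish while holding it up, still and open, a good 15 cm above the bench; leave the hasp, the screwdriver and the spray can where they are.

Things in the scene. Friction and masses are not known exactly. Their poses are not given: they have to be found in the camera images.
- padlock: Loose steel padlock, 0.3 to 0.45 kg, lying dial up. Case 56 mm long (x), 60 mm wide (y), 26 mm thick (z), flat sides; it can be gripped across the 60 mm at mid length. Origin: centre of the case's underside; z out of the dial face, -x to the shackle. Shackle: a U of 8 mm round bar at mid thickness (13 mm up), 44 mm over its legs, reaching 58 mm beyond the case when locked.
- dial_grip (a point): Point fixed to the case, on the dial's axis inside its knob, 40 mm above the underside; axes as the padlock's. Black skirt 44 mm across, 26 to 32 mm up; ribbed round knob 32 mm across above it, to 48 mm. Turns endlessly against some 0.1 N m, clicks every 36 degrees, stays where left. The one true notch starts 0.5 to 2.4 rad away clockwise from above; there the dial blocks.
- shackle (a joint): How far the shackle stands out, m: 0 to 0.002 locked (it moves 1 to 2 mm as the dial clicks); at the true notch its spring throws it out to 0.005 while the dial is still pressed hard round, about 0.009 when the dial is eased or let go; 0.020 at its stop. After the jump it slides along the padlock's -x against 3 to 5 N and stays where it is left.
- shackle_grip (a point): Point midway between the shackle's two legs, at their axes' height, 28 mm from the case when locked; moves with the shackle; axes as the padlock's. The legs are straight for 36 mm outside the case when locked and can be gripped together from outside, 44 mm wide.
- cradle: Wooden cradle fixed to the bench; origin: centre of its underside. Foot board 86 x 150 x 12 mm; block 82 mm (x) by 84 mm (y) with a pocket 60 (x) by 64 (y) mm, walls 17 mm high over the floor, inner edges chamfered. The -x wall has a slot 50 mm wide for the shackle. For the fingers, both sides are open over the middle 42 mm, down to the foot board, beside a plinth 60 mm wide.
- cradle_seat (a point): Centre of the pocket's floor, 40 mm above the bench; the padlock's origin lies here when it is seated, with its axes along the cradle's (shackle to -x).
- hasp: Bystander: loose steel hasp, 136 mm by 40 mm, lying flat. Origin at its hinge, underside.
- screwdriver_yellow: Bystander: loose screwdriver with yellow handle, 168 mm long. Origin: centre, underside.
- spray_can: Bystander: loose aerosol can with a white cap, 66 mm across and 214 mm high, standing. Origin: centre, underside.
Mind the look-alikes: they are no part of the job. Leave any red or yellow look-alike of the padlock alone.

How it is judged:
By the outcome, as a careful person would: the job done as asked, in the order asked, and still so for the second after the job is handed in, while the arm keeps its last pose, push and grip.
It also fails if it takes over 72 s, if anything falls off the work surface, if the arm or the gripper's body presses on something with over 40 N, if the wrist force passes 120 N, or if a joint passes its speed limit or range.

## Working session

There is one attempt and no reset: what is moved stays moved. The work goes in short steps, Python scripts to look and compute and a shell command to move; the robot and the scene stay as the last step left them, time stands still between calls to the robot, and variables do not carry over. Pictures are saved under pics/ and viewed, at most 12 in all, crops included, and the job is handed in when it is done.

```bash
mkdir -p pics; ls
python3 - <<'E'
from cell import *
import cv2,numpy as np
o=get_obs();print(o)
ims=[get_image(n) for n in("top","side")]
for n,i in zip(("top","side"),ims): cv2.imwrite(f"pics/{n}0.png",i)
for n in("top","side"):
  m=camera_model(n);print(n,m['mtx'].tolist(),np.round(m['R'],3).tolist(),np.round(m['t'],3).tolist())
  for l in("padlock","cradle","dial_grip","shackle"):
    print(n,l,[(round(d['p'],2),d['bbox']) for d in trace(n,l)])
E
```

```text
pics
{'time': 0.0, 'q': array([ 1.21351104e+00,  3.07574194e-01,  1.50770327e+00,  4.28072384e-05,
        1.32840855e+00, -7.35022599e-02]), 'qd': array([ 0.00027943, -0.0011424 ,  0.00033847,  0.00117637, -0.00204759,
        0.0011039 ]), 'joint_efforts': array([ 9.57136181e-04, -4.57554710e+01, -2.51918632e+01, -2.77117342e-04,
        1.32346104e-02, -1.10231952e-05]), 'tcp_pos': array([0.16073413, 0.55127921, 0.20696915]), 'tool_rot': array([-3.13950800e+00, -1.95149972e-04,  2.85779910e+00]), 'force': array([0.48965793, 0.44471056, 0.35323465]), 'moment': array([-0.0146768 , -0.01412701, -0.01427032]), 'finger_force': 0.0, 'gripper_width': 0.08548390176206122}
top [[472.2904126100839, 0.0, 321.0723369168531], [0.0, 472.2904126100839, 196.5947753952247], [0.0, 0.0, 1.0]] [[0.028, -0.999, 0.018], [-0.988, -0.03, -0.15], [0.15, -0.014, -0.989]] [0.143, 0.611, 1.155]
top padlock [(0.93, [173.9, 201.3, 40.0, 41.0]), (0.66, [235.3, 208.5, 29.8, 45.7]), (0.61, [234.4, 235.1, 21.0, 19.8]), (0.55, [270.9, 249.4, 48.4, 27.6])]
top cradle [(0.72, [298.4, 182.1, 57.6, 36.3])]
top dial_grip [(0.93, [168.6, 198.7, 44.2, 43.7]), (0.74, [271.6, 257.5, 47.1, 23.0]), (0.62, [232.2, 213.3, 34.8, 42.7])]
top shackle [(0.67, [169.7, 219.3, 24.6, 24.7]), (0.53, [236.5, 234.6, 13.6, 22.1]), (0.49, [270.2, 255.3, 25.6, 17.3])]
side [[495.58379718987806, 0.0, 312.1793795968636], [0.0, 495.58379718987806, 193.7653345063854], [0.0, 0.0, 1.0]] [[0.829, -0.559, 0.005], [-0.26, -0.394, -0.881], [0.495, 0.729, -0.472]] [-0.398, 0.266, 0.717]
side padlock [(0.95, [227.4, 205.3, 34.1, 31.8]), (0.87, [218.4, 172.4, 48.9, 25.2]), (0.69, [207.1, 152.2, 39.5, 23.0])]
side cradle [(0.71, [290.9, 183.6, 65.3, 51.0])]
side dial_grip [(0.81, [223.2, 208.8, 37.4, 26.6]), (0.65, [205.8, 150.2, 40.4, 23.8]), (0.61, [219.7, 171.8, 42.5, 25.0])]
side shackle [(0.66, [221.7, 181.0, 20.4, 14.4]), (0.61, [222.6, 206.1, 18.4, 7.2])]
```

View pics/top0.png

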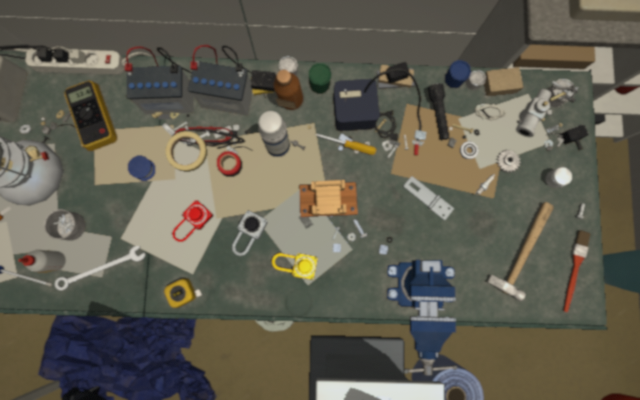

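View pics/side0.png

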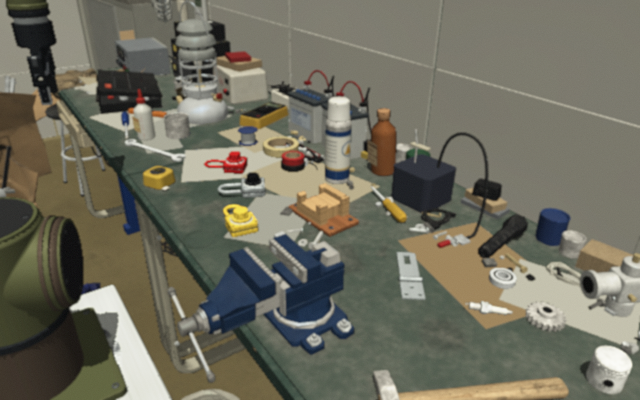

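The top picture shows the steel padlock at (254,224) with its shackle to lower left at (242,242), and the cradle at (328,198). The red lock (190,217) and yellow lock (297,265) are look-alikes. The can is at (272,133), the hasp at (428,198) and the screwdriver at (345,144). The side picture agrees.

```bash
cat > h.py <<'E'
import numpy as np,cv2
from cell import *
from scipy.spatial.transform import Rotation as Rn
def ray(m,uv,z):
    R,t=np.array(m['R']),np.array(m['t']); C=-R.T@t
    d=R.T@np.linalg.solve(m['mtx'],[uv[0],uv[1],1.]); return C+d*(z-C[2])/d[2]
def proj(m,X):
    p=np.array(m['mtx'])@(np.array(m['R'])@X+np.array(m['t'])); return p[:2]/p[2]
def rel(X,yaw,roll=np.pi,pitch=0):
    "tool-frame shift and turn from now to target TCP X, tool pointing down with yaw"
    o=get_obs();R0=Rn.from_euler('xyz',o['tool_rot']);R1=Rn.from_euler('xyz',[roll,pitch,yaw])
    return np.round(R0.inv().apply(np.array(X)-o['tcp_pos']),4),np.round((R0.inv()*R1).as_rotvec(),4)
E
python3 - <<'E'
from h import *
m=camera_model("top")
for n,uv,z in(("dial",(254,223),.04),("shend",(237,251),.013),("cradle",(328,198),.03),("red",(195,213),.03),("can",(270,120),.2),("canbase",(278,150),0)): print(n,ray(m,uv,z).round(3))
i=cv2.imread("pics/top0.png")[170:290,225:375];cv2.imwrite("pics/c1.png",cv2.resize(i,(750,600),interpolation=cv2.INTER_CUBIC))
for c in("top","side","wrist"):
  print(c, np.round(-np.array(camera_model(c)['R']).T@np.array(camera_model(c)['t']),3))
E
```

```text
dial [0.535 0.328 0.04 ]
shend [0.464 0.371 0.013]
cradle [0.605 0.143 0.03 ]
red [0.557 0.48  0.03 ]
can [0.754 0.283 0.2  ]
canbase [0.735 0.279 0.   ]
top [0.426 0.177 1.23 ]
side [ 0.044 -0.641  0.575]
wrist [0.086 0.572 0.373]
```

View pics/c1.png

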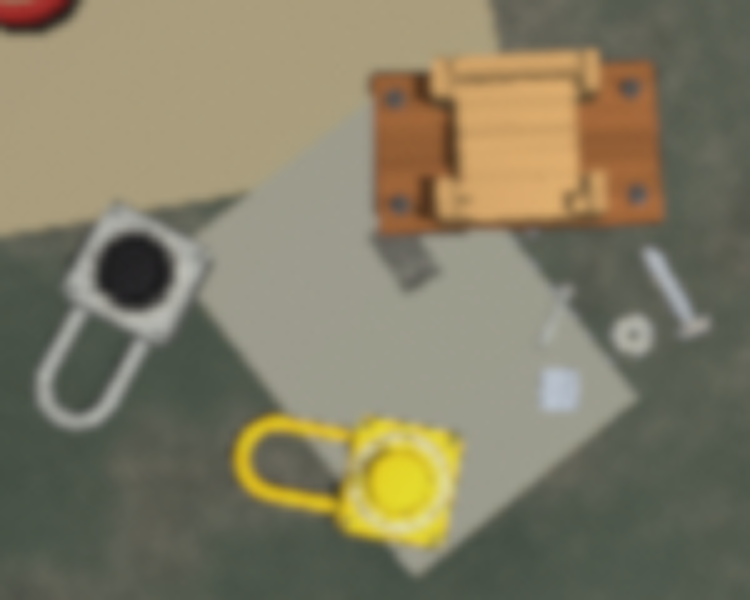

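The crop shows the lock with dial at (133,270) and shackle to lower left, so its yaw is about -0.54. The cradle slot is at the lower edge (520,200), so the slot faces the robot (-x). Now the arm goes over the padlock for a wrist view.

```bash
python3 -m creep '[[[0,0,0,0,0,0.125,0.085],[0,0,0,0,0,0.125,0.085],[-0.03,0,0,0,0,0.01,0.085],[-0.035,0,0,0,0,0,0.085],[-0.035,0,0,0,0,0,0.085],[-0.035,0,0,0,0,0,0.085],[-0.035,0,0,0,0,0,0.085],[-0.035,0,0,0,0,0,0.085]]]' 40
python3 -m creep '[[[-0.035,0,0,0,0,0,0.085],[-0.035,0,0,0,0,0,0.085],[-0.035,0,0,0,0,0,0.085],[-0.035,0,0,0,0,0,0.085],[-0.035,0,0,0,0,0,0.085],[-0.035,0,0,0,0,0,0.085],[-0.02,0,0,0,0,0,0.085],[0,0,0,0,0,0,0.085]]]'
python3 - <<'E'
from h import *
m=camera_model("wrist");i=get_image("wrist");cv2.imwrite("pics/w1.png",i)
print(rel([.535,.328,.2],2.597))
for l in("padlock","dial_grip","shackle"): print(l,[(round(d['p'],2),d['bbox']) for d in trace("wrist",l)])
print(m)
E
```

```text
time: 1.17
tcp_pos: [0.3378, 0.4453, 0.2081]
tool_rot: [3.141, 0.0, 2.598]
force: [0.3, 1.0, -0.3]
gripper_width: 0.0851
finger_force: 0.0
time: 1.83
tcp_pos: [0.5378, 0.3246, 0.2077]
tool_rot: [3.141, 0.003, 2.594]
force: [-0.1, 0.1, 0.1]
gripper_width: 0.085
finger_force: 0.0
(array([0.0015, 0.0017, 0.0075]), array([-0.    ,  0.0002, -0.0026]))
padlock [(0.98, [294.9, 68.8, 62.0, 117.7]), (0.75, [425.2, 3.0, 79.3, 129.0]), (0.69, [116.3, 93.2, 120.7, 84.1])]
dial_grip [(0.86, [117.3, 93.5, 116.2, 83.0]), (0.71, [423.1, 1.5, 80.4, 131.6])]
shackle [(0.87, [447.2, 2.4, 54.5, 66.2]), (0.84, [174.0, 93.7, 63.8, 59.5]), (0.71, [297.9, 68.9, 47.0, 60.0]), (0.64, [293.8, 69.6, 64.3, 115.7]), (0.36, [150.3, 227.0, 144.5, 133.5])]
{'mtx': array([[350.00487946,   0.        , 319.56880859],
       [  0.        , 350.00487946, 199.78337728],
       [  0.        ,   0.        ,   1.        ]]), 'R': array([[ 5.21615455e-01,  8.53180446e-01,  6.65675289e-04],
       [ 8.11698990e-01, -4.96494643e-01,  3.07632602e-01],
       [ 2.62796625e-01, -1.59925592e-01, -9.51504986e-01]]), 't': array([-0.55604088, -0.31603689,  0.28935042])}
```

View pics/w1.png

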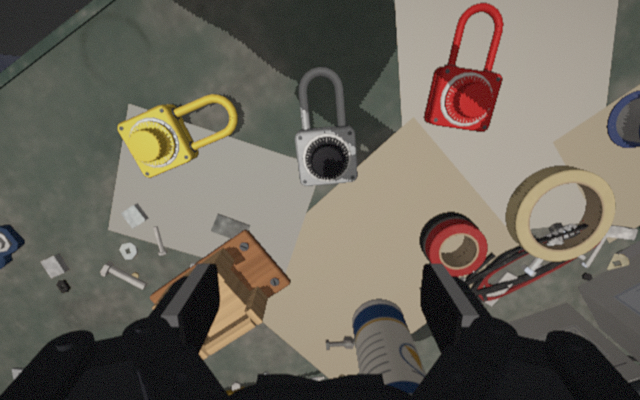

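The wrist view shows the grey lock at (327,155) with its shackle up to (320,70), red to the right, yellow to the left and the cradle partly behind the left finger at (230,290). I'll fit the lock's pose by its silhouette.

```bash
cat >> h.py <<'E'
from scipy.optimize import minimize
def box(a,b,c,d,e,f): return np.array([[x,y,z] for x in(a,b) for y in(c,d) for z in(e,f)])
def cyl(r,z0,z1):
    a=np.linspace(0,2*np.pi,40); return np.array([[r*np.cos(t),r*np.sin(t),z] for t in a for z in(z0,z1)])
def lock_parts(s=0):
    P=[box(-.028,.028,-.03,.03,0,.026),cyl(.022,.026,.032),cyl(.016,.032,.048)]
    a=np.linspace(np.pi/2,3*np.pi/2,20)
    c=[[-.02,.018]]+[[-.028-s-.036+.018*np.cos(t),.018*np.sin(t)] for t in a]+[[-.02,-.018]]
    for p,q in zip(c[:-1],c[1:]):
        P.append(np.array([[v[0]+.004*np.cos(t)*1,v[1]+.004*np.sin(t),.013+h] for v in(p,q) for t in np.linspace(0,6,8) for h in(-.0028,.0028)]))
    return P
def cradle_parts():
    return [box(-.043,.043,-.075,.075,0,.012),box(-.041,.041,-.03,.03,.012,.04),box(.030,.041,-.042,.042,.012,.057),
      box(-.041,-.030,-.042,-.025,.012,.057),box(-.041,-.030,.025,.042,.012,.057)]+[box(a,b,c,d,.012,.057) for a,b in((-.041,-.021),(.021,.041)) for c,d in((-.042,-.032),(.032,.042))]
def sil(m,P,x,y,yaw,z):
    im=np.zeros((400,640),np.uint8);c,s=np.cos(yaw),np.sin(yaw);R=np.array([[c,-s,0],[s,c,0],[0,0,1]])
    R0,t,K=map(np.array,(m['R'],m['t'],m['mtx']))
    for p in P:
        q=(p@R.T+[x,y,z])@R0.T+t; q=q@K.T; q=q[:,:2]/q[:,2:]
        cv2.fillConvexPoly(im,cv2.convexHull((q*16).astype(np.int32)),1,shift=4)
    return im
def fit(m,mask,P,x0,z=0.,ignore=None):
    ok=np.ones((400,640),bool) if ignore is None else ~ignore
    M=cv2.GaussianBlur(mask.astype(np.float32),(0,0),1.5)
    f=lambda v:float(((cv2.GaussianBlur(sil(m,P,*v,z).astype(np.float32),(0,0),1.5)-M)**2)[ok].sum())
    best=None
    x=np.array(x0)
    for d in(.012,.004):
        r=minimize(f,x,method='Nelder-Mead',options=dict(initial_simplex=[x,x+[d,0,0],x+[0,d,0],x+[0,0,15*d]],xatol=1e-5,fatol=.01)); x=r.x
    return x,r.fun,mask.sum()
E
python3 - <<'E'
from h import *
m=camera_model("wrist");
d=trace("wrist","padlock")[0];print(d['bbox']);print(fit(m,d['pixels'],lock_parts(),[.535,.328,-.545]))
m=camera_model("top")
for d in trace("top","cradle")[:1]: print(d['bbox'],fit(m,d['pixels'],cradle_parts(),[.605,.143,0]))
for d in trace("top","padlock"):
  if 225<d['bbox'][0]<245: print(d['bbox'],fit(m,d['pixels'],lock_parts(),[.535,.328,-.545]))
E
```

```text
[294.9, 68.8, 62.0, 117.7]
(array([ 0.52530169,  0.33792342, -0.44737104]), np.float64(144.14382934570312), np.int64(4262))
[298.4, 182.1, 57.6, 36.3] (array([0.60608822, 0.14214483, 0.07698308]), np.float64(36.9509391784668), np.int64(1908))
[235.3, 208.5, 29.8, 45.7] (array([ 0.5332797 ,  0.33405251, -0.46944474]), np.float64(26.076148986816406), np.int64(654))
[234.4, 235.1, 21.0, 19.8] (array([ 0.52901806,  0.3354377 , -0.43817113]), np.float64(516.6069946289062), np.int64(140))
```

```bash
python3 -m creep '[[[0,0,0,0,0,-0.1,0.085],[0.005,0.002,0.025,0,0,0,0.085],[0.005,0.002,0.03,0,0,0,0.085],[0.005,0.0025,0.03,0,0,0,0.085],[0,0,0,0,0,0,0.085],[0,0,0,0,0,0,0.085]]]' 40
python3 - <<'E'
from h import *
m=camera_model("wrist");i=get_image("wrist")
D=[d for d in trace("wrist","padlock")]
for d in D[:3]:
  r=fit(m,d['pixels'],lock_parts(),[.527,.337,-.45]);print(d['p'],d['bbox'],r)
r=fit(m,D[0]['pixels'],lock_parts(),[.527,.337,-.45])
x,y,w=r[0];print(rel([x,y,.003],np.pi+w))
c,_=cv2.findContours(sil(m,lock_parts(),*r[0],0),0,2);cv2.drawContours(i,c,-1,(0,255,0),1);cv2.imwrite("pics/w2.png",i)
E
```

```text
time: 2.68
tcp_pos: [0.5205, 0.3395, 0.1217]
tool_rot: [-3.138, -0.003, 2.7]
force: [0.6, -0.3, 0.2]
gripper_width: 0.0849
finger_force: 0.0
0.91 [284.8, 94.3, 75.9, 145.4] (array([ 0.53121831,  0.33482281, -0.45743202]), np.float64(263.806640625), np.int64(6794))
0.85 [449.4, 39.0, 115.6, 160.8] (array([0.799, 0.065, 0.93 ]), np.float64(8075.25341796875), np.int64(8622))
0.56 [57.1, 114.0, 155.6, 95.3] (array([0.799, 0.065, 0.93 ]), np.float64(7863.67041015625), np.int64(8353))
(array([-0.009 , -0.002 ,  0.1217]), array([0.0021, 0.0018, 0.0145]))
```

View pics/w2.png

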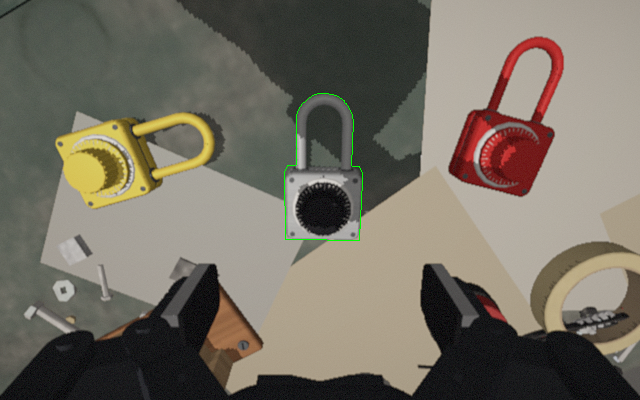

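The fit outlines the grey lock exactly (case 285–360, 165–240; shackle up to row 94). I'll descend and grip.

```bash
python3 -m creep '[[[-0.009,-0.002,0,0.002,0.002,0.0145,0.085],[0,0,0.035,0,0,0,0.085],[0,0,0.035,0,0,0,0.085],[0,0,0.03,0,0,0,0.085],[0,0,0.012,0,0,0,0.085],[0,0,0.009,0,0,0,0.085],[0,0,0,0,0,0,0.085],[0,0,0,0,0,0,0.085]]]' 60
python3 - <<'E'
from h import *
print(rel([.531,.335,.0],np.pi-.457))
E
python3 -m creep '[[[0,0,0,0,0,0,0.04],[0,0,0,0,0,0,0.04],[0,0,0,0,0,0,0.04],[0,0,0,0,0,0,0.04],[0,0,0,0,0,0,0.04],[0,0,0,0,0,0,0.04]]]' 60
```

```text
time: 3.45
tcp_pos: [0.5312, 0.3342, 0.0032]
tool_rot: [-3.142, -0.001, 2.683]
force: [-0.5, -0.5, -0.0]
gripper_width: 0.0853
finger_force: 0.0
(array([0.0005, 0.0006, 0.0032]), array([-0.0001, -0.0005, -0.0017]))
time: 3.95
tcp_pos: [0.531, 0.3347, 0.0039]
tool_rot: [3.14, 0.0, 2.683]
force: [0.2, -0.1, 6.2]
gripper_width: 0.0409
finger_force: 41.4
```

Run:
```python
from h import *
print(get_obs())
i=get_image("wrist");j=get_image("side")
cv2.imwrite("pics/w3.png",np.vstack([i[60:400,120:520],cv2.resize(j[120:260,160:300],(400,400))[:250]]))
```

```text
{'time': 3.95, 'q': array([ 4.94723527e-01,  5.80148087e-01,  1.62321251e+00,  9.17859875e-04,
        9.37164469e-01, -6.18260872e-01]), 'qd': array([ 0.00067416,  0.00045752,  0.00116103,  0.00103459, -0.00174243,
       -0.00117155]), 'joint_efforts': array([-3.68862217e-01, -5.11650109e+01, -1.64668876e+01, -1.97856808e-01,
       -7.41743320e-02, -1.78486027e-02]), 'tcp_pos': array([0.53097216, 0.33472477, 0.00394953]), 'tool_rot': array([3.14029378e+00, 1.54425781e-05, 2.68323767e+00]), 'force': array([ 0.20820801, -0.06933156,  6.20994968]), 'moment': array([0.0525784 , 0.05541219, 0.00369518]), 'finger_force': 41.38214886188507, 'gripper_width': 0.040914892020313995}
```

View pics/w3.png

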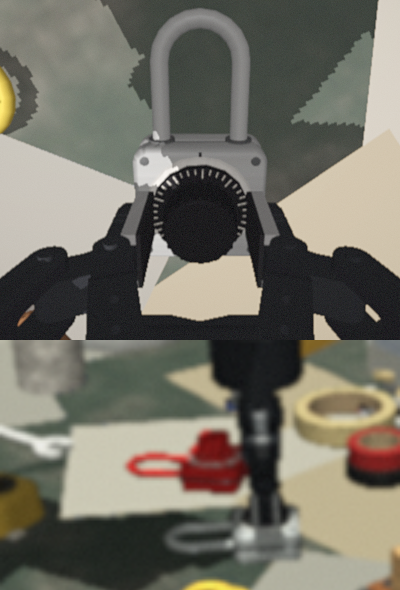

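The picture shows the fingers on both sides of the case (tips at about (130,220) and (270,220)), but the pads look splayed and the opening reads 41 mm, so the grip overtravelled. I'll reopen and close more gently.

```bash
python3 -m creep '[[[0,0,0,0,0,0,0.085],[0,0,0,0,0,0,0.085],[0,0,0,0,0,0,0.085],[0,0,0.002,0,0,0,0.085],[0,0,0,0,0,0,0.085]]]' 40
python3 -m creep '[[[0,0,0,0,0,0,0.061],[0,0,0,0,0,0,0.061],[0,0,0,0,0,0,0.061],[0,0,0,0,0,0,0.061],[0,0,0,0,0,0,0.061]]]' 40
python3 -m creep '[[[0,0,0,0,0,0,0.056],[0,0,0,0,0,0,0.056],[0,0,0,0,0,0,0.056]]]' 40
python3 -m creep '[[[0,0,0,0,0,0,0.052],[0,0,0,0,0,0,0.052],[0,0,0,0,0,0,0.052]]]' 40
python3 - <<'E'
from h import *
i=get_image("wrist")
cv2.imwrite("pics/w4.png",i[100:400,120:520])
E
```

```text
time: 4.47
tcp_pos: [0.5292, 0.3335, -0.0006]
tool_rot: [-3.139, -0.003, 2.683]
force: [-0.1, 0.0, -0.7]
gripper_width: 0.0851
finger_force: 0.0
time: 4.88
tcp_pos: [0.5296, 0.3337, -0.0001]
tool_rot: [-3.14, -0.002, 2.683]
force: [-0.1, 1.0, 0.1]
gripper_width: 0.061
finger_force: 0.0
time: 5.13
tcp_pos: [0.5297, 0.3337, -0.0001]
tool_rot: [-3.14, -0.002, 2.683]
force: [0.2, 0.1, 0.2]
gripper_width: 0.056
finger_force: 0.0
time: 5.38
tcp_pos: [0.5297, 0.3337, -0.0001]
tool_rot: [-3.14, -0.002, 2.683]
force: [-1.1, -0.0, -0.6]
gripper_width: 0.0518
finger_force: 0.0
```

View pics/w4.png

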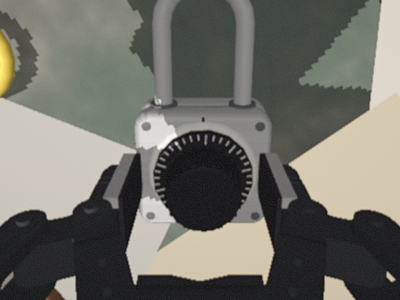

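Run:
```python
from h import *
o=get_obs();R=Rn.from_euler('xyz',o['tool_rot']).as_matrix();m=camera_model("wrist")
for y in(-.03,-.026,.026,.03):
  for z in(0,-.008,-.03):
    for x in (-.011,.011): print(y,z,x,proj(m,o['tcp_pos']+R@[x,y,z]).round(0))
D=trace("wrist","padlock")
for d in D[:3]: print(d['p'],d['bbox'],fit(m,d['pixels'],lock_parts(),[.531,.335,-.457]))
```

```text
-0.03 0 -0.011 [266. 264.]
-0.03 0 0.011 [264. 225.]
-0.03 -0.008 -0.011 [263. 272.]
-0.03 -0.008 0.011 [261. 231.]
-0.03 -0.03 -0.011 [256. 296.]
-0.03 -0.03 0.011 [253. 252.]
-0.026 0 -0.011 [273. 264.]
-0.026 0 0.011 [272. 225.]
-0.026 -0.008 -0.011 [271. 272.]
-0.026 -0.008 0.011 [269. 231.]
-0.026 -0.03 -0.011 [265. 296.]
-0.026 -0.03 0.011 [262. 252.]
0.026 0 -0.011 [372. 264.]
0.026 0 0.011 [374. 225.]
0.026 -0.008 -0.011 [374. 272.]
0.026 -0.008 0.011 [376. 231.]
0.026 -0.03 -0.011 [382. 296.]
0.026 -0.03 0.011 [384. 252.]
0.03 0 -0.011 [380. 264.]
0.03 0 0.011 [382. 225.]
0.03 -0.008 -0.011 [382. 272.]
0.03 -0.008 0.011 [385. 231.]
0.03 -0.03 -0.011 [390. 296.]
0.03 -0.03 0.011 [394. 251.]
0.96 [539.4, 54.3, 99.2, 185.7] (array([0.667, 0.183, 0.143]), np.float64(11454.2548828125), np.int64(11714))
0.83 [253.3, 71.8, 136.6, 259.9] (array([ 0.5306271 ,  0.33296054, -0.45909851]), np.float64(1591.3262939453125), np.int64(20964))
0.77 [2.0, 108.4, 133.0, 152.8] (array([0.667, 0.183, 0.143]), np.float64(8520.095703125), np.int64(9042))
```

The pads end about 30 mm above the reported TCP, over the case top: tips at about (257,253) and (382,253) in the full image. So the first closing pinched the dial's skirt rather than the case. I'll open and go deeper while watching the force.

```bash
python3 -m creep '[[[0,0,0,0,0,0,0.085],[0,0,0,0,0,0,0.085],[0,0,0,0,0,0,0.085],[0,0,0,0,0,0,0.085]]]' 40
python3 -m creep '[[[0,0,0.003,0,0,0,0.085],[0,0,0.003,0,0,0,0.085],[0,0,0,0,0,0,0.085]]]'
python3 -m creep '[[[0,0,0.003,0,0,0,0.085],[0,0,0.003,0,0,0,0.085],[0,0,0,0,0,0,0.085]]]'
python3 - <<'E'
from h import *
o=get_obs();R=Rn.from_euler('xyz',o['tool_rot']).as_matrix();m=camera_model("wrist")
i=get_image("wrist")
r=sil(m,lock_parts(),.531,.3345,-.458,0)
c,_=cv2.findContours(r,0,2);cv2.drawContours(i,c,-1,(0,255,0),1)
for z in(0,-.02,-.03,-.04): cv2.polylines(i,[np.int32([proj(m,o['tcp_pos']+R@[x,s*.0427,z]) for x in(.011,-.011) ]) for s in(-1,1)],False,(0,0,255) if z else (255,0,0),1)
cv2.imwrite("pics/w5.png",i)
E
```

```text
time: 5.82
tcp_pos: [0.5296, 0.3337, -0.0001]
tool_rot: [-3.14, -0.002, 2.683]
force: [-0.4, -0.3, -0.5]
gripper_width: 0.085
finger_force: 0.0
time: 6.07
tcp_pos: [0.529, 0.3334, -0.0069]
tool_rot: [-3.139, -0.003, 2.683]
force: [0.5, -0.9, 0.3]
gripper_width: 0.0846
finger_force: 0.0
time: 6.32
tcp_pos: [0.5291, 0.3334, -0.0129]
tool_rot: [-3.139, -0.003, 2.683]
force: [-0.6, 0.1, 0.0]
gripper_width: 0.0846
finger_force: 0.0
```

View pics/w5.png

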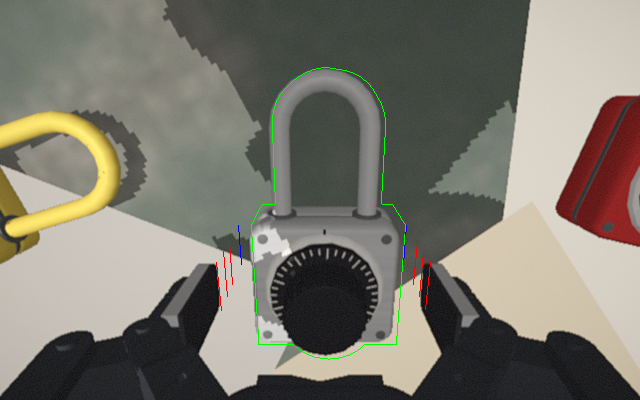

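The outline runs slightly larger than the real lock (case columns 253–400), and the tips at rows 265–300 are still about 25 mm above the bench. I'll centre by 2.5 mm and continue down.

```bash
python3 -m creep '[[[-0.0015,0.0025,0.003,0,0,0,0.085],[0,0,0.003,0,0,0,0.085],[0,0,0,0,0,0,0.085]]]' 40
python3 -m creep '[[[0,0,0.003,0,0,0,0.085],[0,0,0.003,0,0,0,0.085],[0,0,0,0,0,0,0.085]]]'
python3 -m creep '[[[0,0,0,0,0,0,0.063],[0,0,0,0,0,0,0.063],[0,0,0,0,0,0,0.063],[0,0,0,0,0,0,0.056],[0,0,0,0,0,0,0.056],[0,0,0,0,0,0,0.056]]]'
```

```text
time: 6.62
tcp_pos: [0.532, 0.3352, -0.0187]
tool_rot: [-3.139, -0.002, 2.683]
force: [0.1, 0.4, -0.4]
gripper_width: 0.085
finger_force: 0.0
time: 6.87
tcp_pos: [0.5315, 0.335, -0.0248]
tool_rot: [-3.139, -0.003, 2.683]
force: [0.3, -0.5, 0.4]
gripper_width: 0.0846
finger_force: 0.0
time: 7.37
tcp_pos: [0.5321, 0.3352, -0.0237]
tool_rot: [-3.14, -0.002, 2.683]
force: [-0.1, -0.2, 3.1]
gripper_width: 0.0593
finger_force: 45.8
```

The grip now sits on the case at 59 mm. I'll lift, yaw to the cradle's heading and go beside the cradle for a measurement.

```bash
python3 -m creep '[[[0,0,0,0,0,0,0.05],[0,0,-0.01,0,0,0,0.05],[0,0,-0.025,0,0,0,0.05],[0,0,-0.035,0,0,0,0.05],[0,0,-0.035,0,0,0,0.05],[0,0,-0.035,0,0,0,0.05],[0,0,0,0,0,-0.125,0.05],[0,0,0,0,0,-0.125,0.05]]]' 60
python3 -m creep '[[[0,0,0,0,0,-0.125,0.05],[0,0,0,0,0,-0.125,0.05],[-0.015,-0.034,0,0,0,0,0.05],[-0.015,-0.034,0,0,0,0,0.05],[-0.015,-0.034,0,0,0,0,0.05],[-0.015,-0.034,0,0,0,0,0.05],[-0.015,-0.034,0,0,0,0,0.05],[-0.015,-0.034,0,0,0,0,0.05]]]'
python3 -m creep '[[[-0.015,-0.034,0,0,0,0,0.05],[-0.015,-0.034,0,0,0,0,0.05],[-0.01,-0.02,0,0,0,0,0.05],[0,0,0,0,0,0,0.05],[0,0,0,0,0,0,0.05]]]'
python3 - <<'E'
from h import *
m=camera_model("wrist");i=get_image("wrist");D=trace("wrist","cradle")
for d in D: print(d['p'],d['bbox'])
r=fit(m,D[0]['pixels'],cradle_parts(),[.606,.142,.07]);print(r)
c,_=cv2.findContours(sil(m,cradle_parts(),*r[0],0),0,2);cv2.drawContours(i,c,-1,(0,255,0),1);cv2.imwrite("pics/w6.png",i)
E
```

```text
time: 8.03
tcp_pos: [0.5342, 0.3366, 0.1194]
tool_rot: [3.139, 0.002, 2.939]
force: [0.2, -0.6, -5.3]
gripper_width: 0.0587
finger_force: 66.1
time: 8.7
tcp_pos: [0.6306, 0.1339, 0.1154]
tool_rot: [-3.141, -0.004, -3.1]
force: [0.9, 0.1, -3.0]
gripper_width: 0.0588
finger_force: 66.3
time: 9.12
tcp_pos: [0.6744, 0.0475, 0.115]
tool_rot: [-3.141, -0.004, -3.103]
force: [-0.2, 0.4, -3.1]
gripper_width: 0.0589
finger_force: 66.4
0.62 [349.6, 34.0, 211.6, 138.8]
(array([0.60491016, 0.14156358, 0.06719067]), np.float64(2031.6627197265625), np.int64(24148))
```

View pics/w6.png

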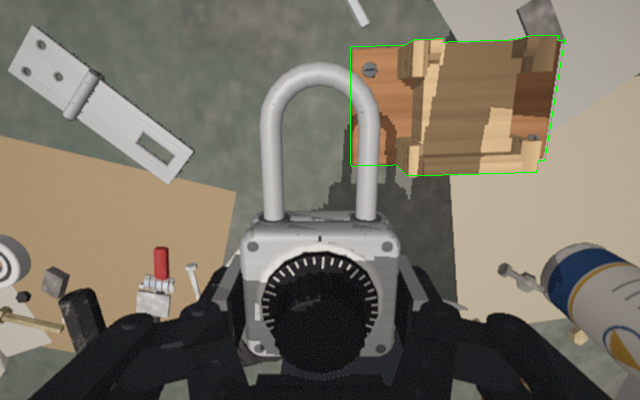

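The cradle outline fits well (350–563, 37–175), the lock is held centred at column about 321, and the hasp is at upper left. Next is the held lock's pose relative to the tool.

Run:
```python
from h import *
o=get_obs();m=camera_model("wrist");D=trace("wrist","padlock")
print([(d['p'],d['bbox']) for d in D])
M=D[0]['pixels'];ign=np.zeros((400,640),bool);ign[235:]=True
for z in(.125,.13,.135,.14,.145): 
  r=fit(m,M,lock_parts(),[.675,.048,.04],z,ign);print(z,r, (np.array(r[0][:2])-o['tcp_pos'][:2]).round(4))
C=trace("wrist","cradle")[0];print(fit(m,C['pixels'],cradle_parts(),[.606,.142,.07],0,M))
print(o['tcp_pos'],o['tool_rot'],o['moment'],o['force'])
```

```text
[(0.83, [239.3, 61.7, 160.7, 311.4])]
0.125 (array([0.67196355, 0.04805381, 0.0416992 ]), np.float64(2161.9482421875), np.int64(30123)) [-0.0014 -0.0015]
0.13 (array([0.67273806, 0.048048  , 0.04140095]), np.float64(1357.563720703125), np.int64(30123)) [-0.0006 -0.0015]
0.135 (array([0.67306964, 0.04774216, 0.03827613]), np.float64(688.1875), np.int64(30123)) [-0.0003 -0.0019]
0.14 (array([0.67300769, 0.04812173, 0.04421944]), np.float64(517.9712524414062), np.int64(30123)) [-0.0004 -0.0015]
0.145 (array([0.67301121, 0.04791751, 0.03735109]), np.float64(1146.1800537109375), np.int64(30123)) [-0.0004 -0.0017]
(array([0.60363048, 0.14290181, 0.07311522]), np.float64(239.3480682373047), np.int64(24148))
[0.67336619 0.04959651 0.1151375 ] [ 3.14153527 -0.00473988 -3.10017912] [ 0.0594492  -0.04099566  0.01565884] [-0.06447234 -0.28899922 -3.54949141]
```

```bash
python3 -m creep '[[[0,0,0,0,0,-0.031,0.05],[0.0206,0.033,0,0,0,0,0.05],[0.0206,0.033,0,0,0,0,0.05],[0.0206,0.033,0,0,0,0,0.05],[0,0,0.025,0,0,0,0.05],[0,0,0.025,0,0,0,0.05],[0,0,0,0,0,0,0.05],[0,0,0,0,0,0,0.05]]]'
python3 - <<'E'
from h import *
o=get_obs();print(o['tcp_pos'],o['tool_rot'],rel([.6046,.1438,.038],.072-np.pi))
m=camera_model("wrist");i=get_image("wrist")
M=trace("wrist","padlock")[0]['pixels'];ign=np.zeros((400,640),bool);ign[235:]=True
r=fit(m,M,lock_parts(),[.604,.143,.07],o['tcp_pos'][2]+.0236,ign);print(r)
C=trace("wrist","cradle");print([(d['p'],d['bbox'],fit(m,d['pixels'],cradle_parts(),[.604,.142,.07],0,M|ign)) for d in C])
E
```

```text
time: 9.98
tcp_pos: [0.6033, 0.1442, 0.0649]
tool_rot: [-3.141, -0.007, -3.067]
force: [0.2, -0.2, -2.5]
gripper_width: 0.0586
finger_force: 66.5
[0.6032835  0.14422753 0.06489487] [-3.14051784 -0.00678224 -3.06691091] (array([-0.0015, -0.0005,  0.0269]), array([-0.0011, -0.0068,  0.0027]))
(array([0.60303752, 0.14270231, 0.07510997]), np.float64(415.18487548828125), np.int64(30495))
[(0.76, [199.4, 146.5, 236.0, 118.4], (array([0.60571005, 0.14180608, 0.0747686 ]), np.float64(202.26010131835938), np.int64(15295)))]
```

```bash
python3 -m creep '[[[-0.0016,-0.0005,0.01,0,-0.0065,0,0.05],[0,0,0.015,0,0,0,0.05],[0,0,0.005,0,0,0,0.05],[0,0,0,0,0,0,0.05]]]'
python3 -m creep '[[[0,0,0.003,0,0,0,0.05],[0,0,0.003,0,0,0,0.05],[0,0,0.002,0,0,0,0.05],[0,0,0,0,0,0,0.05]]]'
python3 -m creep '[[[0,0,0.002,0,0,0,0.05],[0,0,0.002,0,0,0,0.05],[0,0,0.002,0,0,0,0.05],[0,0,0,0,0,0,0.05]]]'
```

```text
time: 10.47
tcp_pos: [0.6068, 0.1424, 0.0356]
tool_rot: [-3.141, 0.002, -3.07]
force: [-0.4, -0.2, -3.5]
gripper_width: 0.0589
finger_force: 66.6
time: 10.8
tcp_pos: [0.6074, 0.1428, 0.0281]
tool_rot: [-3.141, 0.004, -3.069]
force: [-0.4, -0.2, -3.1]
gripper_width: 0.0587
finger_force: 66.8
time: 11.13
tcp_pos: [0.6069, 0.1428, 0.0213]
tool_rot: [-3.141, 0.003, -3.069]
force: [-0.6, 0.5, -3.0]
gripper_width: 0.0585
finger_force: 66.8
```

```bash
python3 -m creep '[[[0,0,0.002,0,0,0,0.05],[0,0,0.002,0,0,0,0.05],[0,0,0,0,0,0,0.05]]]'
python3 -m creep '[[[0,0,0.001,0,0,0,0.05],[0,0,0.001,0,0,0,0.05],[0,0,0,0,0,0,0.05]]]'
```

```text
time: 11.38
tcp_pos: [0.6069, 0.1428, 0.0173]
tool_rot: [-3.141, 0.003, -3.069]
force: [-0.1, -0.5, -3.5]
gripper_width: 0.0585
finger_force: 66.8
time: 11.63
tcp_pos: [0.6073, 0.1429, 0.0165]
tool_rot: [-3.141, 0.004, -3.069]
force: [-1.7, -0.4, 1.2]
gripper_width: 0.0592
finger_force: 67.3
```

Floor contact came at the predicted height. I'll release, back off and look.

```bash
python3 -m creep '[[[0,0,0,0,0,0,0.085],[0,0,0,0,0,0,0.085],[0,0,0,0,0,0,0.085],[0,0,0,0,0,0,0.085],[0,0,-0.03,0,0,0,0.085],[0,0,-0.04,0,0,0,0.085],[0,0,0,0,0,0,0.085],[0,0,0,0,0,0,0.085]]]' 40
python3 - <<'E'
from h import *
o=get_obs();m=camera_model("wrist");i=get_image("wrist")
D=trace("wrist","padlock");print([(d['p'],d['bbox']) for d in D])
for d in D[:2]:
  if d['bbox'][0]>200 and d['bbox'][0]<330:
    r=fit(m,d['pixels'],lock_parts(),[.605,.142,.07],.04);print(r,rel([*r[0][:2],.05],r[0][2]-np.pi))
    c,_=cv2.findContours(sil(m,lock_parts(),*r[0],.04),0,2);cv2.drawContours(i,c,-1,(0,255,0),1)
cv2.imwrite("pics/w7.png",i[60:400,100:540])
E
```

```text
time: 12.3
tcp_pos: [0.6097, 0.1434, 0.0889]
tool_rot: [-3.141, 0.011, -3.069]
force: [0.1, -1.1, -0.5]
gripper_width: 0.0849
finger_force: 0.0
[(0.6, [266.4, 67.3, 105.6, 199.0]), (0.53, [211.2, 132.7, 215.0, 140.2])]
(array([0.60619756, 0.14120001, 0.07204753]), np.float64(231.20741271972656), np.int64(13450)) (array([ 0.0006, -0.0016,  0.0357]), array([-0.0008,  0.0036,  0.0006]))
(array([0.58523219, 0.16835791, 0.14700048]), np.float64(16326.3017578125), np.int64(16401)) (array([0.0196, 0.027 , 0.0356]), array([-0.0009,  0.0035, -0.0743]))
```

View pics/w7.png

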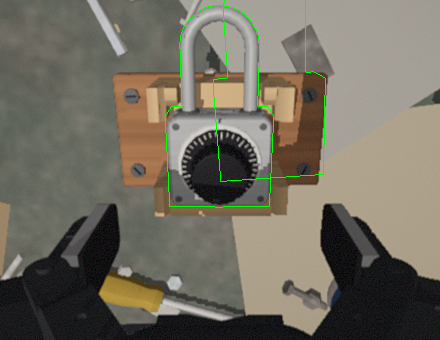

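Seated and aligned: shackle through the slot, case at (168–272, 107–207) in the crop (the stray outline is a bad detection). Next, grip the knob.

```bash
python3 -m creep '[[[0.0006,-0.0015,0.015,0,0.003,0,0.085],[0,0,0.015,0,0,0,0.085],[0,0,0.005,0,0,0,0.085],[0,0,0,0,0,0,0.085],[0,0,0,0,0,0,0.085]]]' 40
python3 - <<'E'
from h import *
print(rel([.6062,.1412,.051],.072-np.pi))
E
python3 -m creep '[[[0,0,0,0,0,0,0.025],[0,0,0,0,0,0,0.025],[0,0,0,0,0,0,0.025],[0,0,0,0,0,0,0.025],[0,0,0,0,0,0,0.025],[0,0,0,0,0,0,0.025],[0,0,0,0,0,0,0.025],[0,0,0,0,0,0,0.025]]]' 40
```

```text
time: 12.82
tcp_pos: [0.6056, 0.1412, 0.0496]
tool_rot: [-3.141, -0.002, -3.069]
force: [0.4, 0.5, 0.3]
gripper_width: 0.0852
finger_force: 0.0
(array([-0.0006, -0.    , -0.0014]), array([-0.001 , -0.002 ,  0.0007]))
time: 13.48
tcp_pos: [0.607, 0.1417, 0.0518]
tool_rot: [-3.141, 0.002, -3.069]
force: [-0.9, 0.5, 7.5]
gripper_width: 0.0301
finger_force: 39.5
```

```bash
cat > mz.py <<'E'
from h import *
o=get_obs();print("mz",o['moment'].round(3),"q6",o['q'][5].round(3),"yaw",o['tool_rot'][2].round(3))
E
python3 mz.py
python3 -m creep '[[[0,0,0,0,0,0.08,0.025],[0,0,0,0,0,0.08,0.025],[0,0,0,0,0,0.08,0.025],[0,0,0,0,0,0.08,0.025]]]'; python3 mz.py
python3 -m creep '[[[0,0,0,0,0,0.08,0.025],[0,0,0,0,0,0.08,0.025],[0,0,0,0,0,0.08,0.025]]]'; python3 mz.py
```

```text
mz [ 0.263  0.188 -0.056] q6 -1.481 yaw -3.069
time: 13.82
tcp_pos: [0.607, 0.1418, 0.0518]
tool_rot: [3.141, 0.002, 2.89]
force: [-1.4, 2.0, 6.3]
gripper_width: 0.0304
finger_force: 39.6
mz [0.256 0.178 0.035] q6 -1.158 yaw 2.89
time: 14.07
tcp_pos: [0.607, 0.1418, 0.0517]
tool_rot: [3.141, 0.002, 2.651]
force: [-0.6, 2.1, 6.9]
gripper_width: 0.0303
finger_force: 39.6
mz [0.291 0.219 0.03 ] q6 -0.918 yaw 2.651
```

```bash
echo 'import sys; sys.exit(abs(o["moment"][2])>.13)' >> mz.py
python3 -m creep '[[[0,0,0,0,0,0.07,0.025],[0,0,0,0,0,0.07,0.025],[0,0,0,0,0,0,0.025]]]' >/dev/null; python3 mz.py &&
python3 -m creep '[[[0,0,0,0,0,0.07,0.025],[0,0,0,0,0,0.07,0.025],[0,0,0,0,0,0,0.025]]]' >/dev/null&& python3 mz.py &&
python3 -m creep '[[[0,0,0,0,0,0.07,0.025],[0,0,0,0,0,0.07,0.025],[0,0,0,0,0,0,0.025]]]' >/dev/null&& python3 mz.py &&
python3 -m creep '[[[0,0,0,0,0,0.07,0.025],[0,0,0,0,0,0.07,0.025],[0,0,0,0,0,0,0.025]]]' >/dev/null&& python3 mz.py &&
python3 -m creep '[[[0,0,0,0,0,0.07,0.025],[0,0,0,0,0,0.07,0.025],[0,0,0,0,0,0,0.025]]]' && python3 mz.py
```

```text
mz [ 0.249  0.197 -0.065] q6 -0.778 yaw 2.511False
```

```bash
sed -i 's/sys.exit(/sys.exit(int(/; s/>.13)/>.13))/' mz.py
python3 -m creep '[[[0,0,0,0,0,0.07,0.025],[0,0,0,0,0,0.07,0.025]]]' >/dev/null; python3 mz.py &&
python3 -m creep '[[[0,0,0,0,0,0.07,0.025],[0,0,0,0,0,0.07,0.025]]]' >/dev/null&& python3 mz.py &&
python3 -m creep '[[[0,0,0,0,0,0.07,0.025],[0,0,0,0,0,0.07,0.025]]]' >/dev/null&& python3 mz.py &&
python3 -m creep '[[[0,0,0,0,0,0.07,0.025],[0,0,0,0,0,0.07,0.025]]]' >/dev/null&& python3 mz.py &&
python3 -m creep '[[[0,0,0,0,0,0.07,0.025],[0,0,0,0,0,0.07,0.025]]]' && python3 mz.py
```

```text
mz [0.252 0.233 0.054] q6 -0.638 yaw 2.371
mz [0.293 0.123 0.217] q6 -0.498 yaw 2.231
```

```bash
python3 -m creep '[[[0,0,0,0,0,0.03,0.025],[0,0,0,0,0,0.03,0.025]]]' ; python3 mz.py
python3 - <<'E'
from h import *
m=camera_model("wrist");i=get_image("wrist");cv2.imwrite("pics/w8.png",i)
D=trace("wrist","padlock");print([(d['p'],d['bbox']) for d in D])
for s in(0,.005,.009):
  print(s,proj(m,np.array([.6062,.1412,.053])-(.028+.058+s)*np.array([np.cos(.072),np.sin(.072),0])), fit(m,D[0]['pixels'],lock_parts(s),[.605,.142,.07],.04)[:2])
E
```

```text
time: 14.82
tcp_pos: [0.6071, 0.1419, 0.0517]
tool_rot: [3.14, 0.001, 2.173]
force: [-0.3, 2.6, 5.3]
gripper_width: 0.0298
finger_force: 39.6
mz [0.217 0.203 0.041] q6 -0.44 yaw 2.173
[(0.69, [157.3, 139.1, 238.2, 182.2]), (0.66, [62.7, 2.9, 82.3, 29.9])]
0 [163.63104128 161.67506125] (array([0.60572381, 0.14064505, 0.06860195]), np.float64(2511.393310546875))
0.005 [153.77257895 156.41852322] (array([0.60780464, 0.14078188, 0.07002774]), np.float64(3438.650146484375))
0.009 [145.81840996 152.17735555] (array([0.6079947 , 0.14114565, 0.08108393]), np.float64(4643.28564453125))
```

View pics/w8.png

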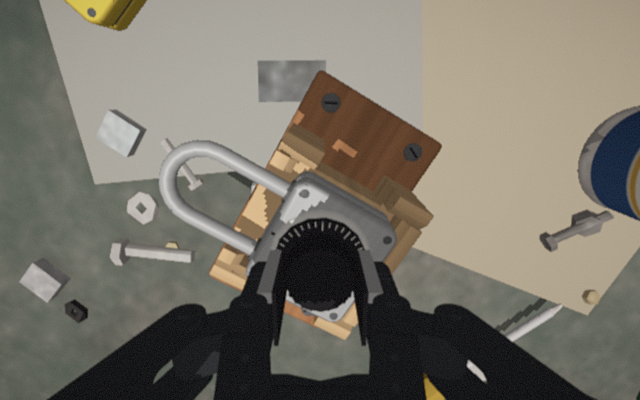

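Not open yet: the shackle apex is at about (162,175), matching the locked prediction, so the torque peak was a click. The crop shows the fingers well placed on the knob. Turn on.

```bash
sed -i 's/>.13/>.26/' mz.py
python3 -m creep '[[[0,0,0,0,0,0.07,0.025],[0,0,0,0,0,0.07,0.025]]]' >/dev/null; python3 mz.py &&
python3 -m creep '[[[0,0,0,0,0,0.07,0.025],[0,0,0,0,0,0.07,0.025]]]' >/dev/null&& python3 mz.py &&
python3 -m creep '[[[0,0,0,0,0,0.07,0.025],[0,0,0,0,0,0.07,0.025]]]' >/dev/null&& python3 mz.py &&
python3 -m creep '[[[0,0,0,0,0,0.07,0.025],[0,0,0,0,0,0.07,0.025]]]' >/dev/null&& python3 mz.py &&
python3 -m creep '[[[0,0,0,0,0,0.07,0.025],[0,0,0,0,0,0.07,0.025]]]' && python3 mz.py
```

```text
mz [0.219 0.206 0.038] q6 -0.298 yaw 2.031
mz [0.258 0.196 0.009] q6 -0.158 yaw 1.891
mz [ 0.299  0.228 -0.005] q6 -0.018 yaw 1.751
mz [0.299 0.187 0.025] q6 0.122 yaw 1.611
time: 15.75
tcp_pos: [0.6072, 0.1419, 0.0518]
tool_rot: [3.139, -0.001, 1.471]
force: [-0.7, 1.1, 5.2]
gripper_width: 0.0301
finger_force: 39.6
mz [ 0.271  0.158 -0.016] q6 0.262 yaw 1.471
```

```bash
python3 -m creep '[[[0,0,0,0,0,0.07,0.025],[0,0,0,0,0,0.07,0.025]]]' >/dev/null; python3 mz.py &&
python3 -m creep '[[[0,0,0,0,0,0.07,0.025],[0,0,0,0,0,0.07,0.025]]]' >/dev/null&& python3 mz.py &&
python3 -m creep '[[[0,0,0,0,0,0.07,0.025],[0,0,0,0,0,0.07,0.025]]]' >/dev/null&& python3 mz.py &&
python3 -m creep '[[[0,0,0,0,0,0.07,0.025],[0,0,0,0,0,0.07,0.025]]]' >/dev/null&& python3 mz.py &&
python3 -m creep '[[[0,0,0,0,0,0.07,0.025],[0,0,0,0,0,0.07,0.025]]]' && python3 mz.py
```

```text
mz [0.288 0.125 0.016] q6 0.402 yaw 1.331
mz [0.526 0.326 0.618] q6 0.541 yaw 1.192
```

The torque jumped to 0.6 N m, so the dial is blocked at the notch. I'll let go, rise, turn back and check the shackle by fitting its extension.

```bash
python3 -m creep '[[[0,0,0,0,0,0,0.025],[0,0,0,0,0,0,0.085],[0,0,0,0,0,0,0.085],[0,0,0,0,0,0,0.085],[0,0,0,0,0,0,0.085],[0,0,-0.03,0,0,0,0.085],[0,0,-0.03,0,0,-0.12,0.085],[0,0,0,0,0,-0.12,0.085]]]' 40
python3 -m creep '[[[0,0,0,0,0,-0.125,0.085],[0,0,0,0,0,-0.125,0.085],[0,0,0,0,0,-0.125,0.085],[0,0,0,0,0,-0.125,0.085],[0,0,0,0,0,-0.125,0.085],[0,0,0,0,0,-0.125,0.085],[0,0,0,0,0,-0.125,0.085],[0,0,0,0,0,-0.125,0.085]]]'
python3 -m creep '[[[0,0,0,0,0,-0.125,0.085],[0,0,0,0,0,-0.125,0.085],[0,0,0,0,0,-0.125,0.085],[0,0,0,0,0,-0.125,0.085],[0,0,0,0,0,-0.125,0.085],[0,0,0,0,0,-0.125,0.085],[0,0,0,0,0,0,0.085],[0,0,0,0,0,0,0.085]]]'
python3 - <<'E'
from h import *
m=camera_model("wrist");i=get_image("wrist");cv2.imwrite("pics/w9.png",i)
D=[d for d in trace("wrist","padlock") if 220<d['bbox'][0]<330];print([(d['p'],d['bbox']) for d in D])
for s in(0,.003,.006,.009,.012): r=fit(m,D[0]['pixels'],lock_parts(s),[.606,.142,.07],.04);print(s,r)
E
```

```text
time: 16.75
tcp_pos: [0.6106, 0.1419, 0.1162]
tool_rot: [3.132, -0.002, 1.44]
force: [1.0, -0.1, 0.9]
gripper_width: 0.0852
finger_force: 0.0
time: 17.42
tcp_pos: [0.6063, 0.1412, 0.1106]
tool_rot: [-3.141, 0.001, 2.44]
force: [-0.1, 0.0, -0.9]
gripper_width: 0.0852
finger_force: 0.0
time: 18.08
tcp_pos: [0.6064, 0.1412, 0.1106]
tool_rot: [-3.141, 0.0, -3.102]
force: [-0.3, -0.1, -0.0]
gripper_width: 0.085
finger_force: 0.0
[(0.72, [270.2, 60.6, 95.5, 195.6])]
0 (array([0.60172531, 0.14028648, 0.05599367]), np.float64(1406.174072265625), np.int64(11272))
0.003 (array([0.6029724 , 0.14054021, 0.06326597]), np.float64(840.939208984375), np.int64(11272))
0.006 (array([0.60446516, 0.14044957, 0.05695122]), np.float64(396.0234680175781), np.int64(11272))
0.009 (array([0.60616606, 0.14050783, 0.05851876]), np.float64(254.53207397460938), np.int64(11272))
0.012 (array([0.60794045, 0.14056776, 0.05686341]), np.float64(464.7801208496094), np.int64(11272))
```

The shackle stands at 9 mm, so the lock is open at the true notch. Now grip the legs about 61 mm from the case centre.

```bash
python3 -m creep '[[[0,0,0,0,0,-0.022,0.085],[0.03,-0.0004,0,0,0,0,0.085],[0.0315,-0.0004,0,0,0,0,0.085],[0,0,0.035,0,0,0,0.085],[0,0,0.03,0,0,0,0.085],[0,0,0.02,0,0,0,0.085],[0,0,0.01,0,0,0,0.085],[0,0,0.004,0,0,0,0.085]]]' 40
python3 -m creep '[[[0,0,0,0,0,0,0.036],[0,0,0,0,0,0,0.036],[0,0,0,0,0,0,0.036],[0,0,0,0,0,0,0.036],[0,0,0,0,0,0,0.036],[0,0,0,0,0,0,0.036],[0,0,0,0,0,0,0.036]]]'
```

```text
time: 18.85
tcp_pos: [0.544, 0.1363, 0.0102]
tool_rot: [-3.141, -0.002, -3.077]
force: [-0.6, -0.6, -0.1]
gripper_width: 0.085
finger_force: 0.0
time: 19.43
tcp_pos: [0.5464, 0.1369, 0.0129]
tool_rot: [-3.141, 0.003, -3.077]
force: [0.3, 1.2, 4.8]
gripper_width: 0.0422
finger_force: 40.3
```

Legs gripped (42 mm). Pull out along tool +x.

```bash
python3 -m creep '[[[0.002,0,0,0,0,0,0.036],[0.002,0,0,0,0,0,0.036],[0.002,0,0,0,0,0,0.036],[0.002,0,0,0,0,0,0.036],[0,0,0,0,0,0,0.036]]]' 50
python3 -m creep '[[[0.001,0,0,0,0,0,0.036],[0.001,0,0,0,0,0,0.036],[0.001,0,0,0,0,0,0.036],[0,0,0,0,0,0,0.036]]]'
python3 -m creep '[[[0.001,0,0,0,0,0,0.036],[0.001,0,0,0,0,0,0.036],[0,0,0,0,0,0,0.036]]]'
```

```text
time: 19.85
tcp_pos: [0.5384, 0.1363, 0.0124]
tool_rot: [-3.141, 0.003, -3.077]
force: [2.3, 1.7, 4.7]
gripper_width: 0.0419
finger_force: 50.0
time: 20.18
tcp_pos: [0.5353, 0.136, 0.0121]
tool_rot: [-3.141, 0.003, -3.077]
force: [3.8, 0.9, 5.5]
gripper_width: 0.0425
finger_force: 50.0
time: 20.43
tcp_pos: [0.5335, 0.1357, 0.0121]
tool_rot: [-3.141, 0.003, -3.077]
force: [4.2, -0.4, 4.8]
gripper_width: 0.0423
finger_force: 50.0
```

```bash
python3 -m creep '[[[0.001,0,0,0,0,0,0.036],[0.001,0,0,0,0,0,0.036],[0,0,0,0,0,0,0.036]]]'
python3 -m creep '[[[0.001,0,0,0,0,0,0.036],[0.001,0,0,0,0,0,0.036],[0,0,0,0,0,0,0.036]]]'
```

```text
time: 20.68
tcp_pos: [0.5324, 0.1356, 0.0123]
tool_rot: [-3.141, 0.005, -3.077]
force: [6.4, 0.6, 4.3]
gripper_width: 0.042
finger_force: 49.9
time: 20.93
tcp_pos: [0.5325, 0.1357, 0.0126]
tool_rot: [-3.141, 0.008, -3.077]
force: [10.0, 0.7, 3.5]
gripper_width: 0.0419
finger_force: 50.2
```

```bash
python3 -m creep '[[[0.0015,0,0,0,0,0,0.036],[0,0,0,0,0,0,0.036],[0,0,0,0,0,0,0.036]]]'
python3 -m creep '[[[-0.002,0,0,0,0,0,0.036],[0,0,0,0,0,0,0.085],[0,0,0,0,0,0,0.085],[0,0,0,0,0,0,0.085],[0,0,0,0,0,0,0.085],[0,0,-0.035,0,0,0,0.085],[0,0,-0.035,0,0,0,0.085],[-0.03,0,-0.03,0,0,0,0.085]]]' 60
python3 -m creep '[[[-0.03,0.002,0,0,0,0,0.085],[-0.013,0.002,0,0,0,0,0.085],[0,0,0,0,0,0,0.085],[0,0,0,0,0,0,0.085]]]'
python3 - <<'E'
from h import *
m=camera_model("wrist");i=get_image("wrist");cv2.imwrite("pics/w10.png",i)
D=[d for d in trace("wrist","padlock") if 220<d['bbox'][0]<330];print([(d['p'],d['bbox']) for d in D])
for s in(.014,.017,.02,.023): r=fit(m,D[0]['pixels'],lock_parts(s),[.604,.141,.06],.04);print(s,r,rel([*r[0][:2],.0165],r[0][2]-np.pi))
E
```

```text
time: 21.18
tcp_pos: [0.5325, 0.1357, 0.0128]
tool_rot: [-3.141, 0.011, -3.077]
force: [11.0, -0.2, 2.1]
gripper_width: 0.0421
finger_force: 50.5
time: 21.85
tcp_pos: [0.5493, 0.1366, 0.1108]
tool_rot: [-3.14, -0.012, -3.076]
force: [-0.4, 0.1, -1.2]
gripper_width: 0.0849
finger_force: 0.0
time: 22.18
tcp_pos: [0.5995, 0.144, 0.1104]
tool_rot: [-3.14, -0.002, -3.077]
force: [-0.9, -0.6, -0.4]
gripper_width: 0.0848
finger_force: 0.0
[(0.82, [265.2, 47.5, 98.0, 212.3])]
0.014 (array([0.59971238, 0.13948226, 0.08051915]), np.float64(837.1364135742188), np.int64(11796)) (array([-0.0018, -0.0043,  0.0935]), array([-0.0012, -0.0038, -0.0157]))
0.017 (array([0.60150572, 0.1395942 , 0.07925663]), np.float64(420.3585510253906), np.int64(11796)) (array([-0.0036, -0.0043,  0.0935]), array([-0.0012, -0.0038, -0.0144]))
0.02 (array([0.60315265, 0.13979835, 0.08222398]), np.float64(316.89715576171875), np.int64(11796)) (array([-0.0052, -0.0042,  0.0935]), array([-0.0012, -0.0038, -0.0174]))
0.023 (array([0.60531804, 0.1399536 , 0.08152951]), np.float64(584.3848876953125), np.int64(11796)) (array([-0.0074, -0.0042,  0.0935]), array([-0.0012, -0.0038, -0.0167]))
```

The fit gives the shackle at about 0.020, its stop. Now grip the case and lift.

```bash
python3 -m creep '[[[-0.005,-0.0037,0.02,0,-0.004,-0.015,0.085],[0,0,0.03,0,0,0,0.085],[0,0,0.025,0,0,0,0.085],[0,0,0.014,0,0,0,0.085],[0,0,0.004,0,0,0,0.085],[0,0,0,0,0,0,0.085]]]' 60
python3 -m creep '[[[0,0,0,0,0,0,0.05],[0,0,0,0,0,0,0.05],[0,0,0,0,0,0,0.05],[0,0,0,0,0,0,0.05],[0,0,0,0,0,0,0.05],[0,0,0,0,0,0,0.05]]]' 60
```

```text
time: 22.78
tcp_pos: [0.6035, 0.1404, 0.0166]
tool_rot: [-3.14, -0.001, -3.062]
force: [0.1, -0.7, 0.3]
gripper_width: 0.0845
finger_force: 0.0
time: 23.28
tcp_pos: [0.6076, 0.1416, 0.0202]
tool_rot: [3.141, 0.008, -3.062]
force: [-1.8, 2.5, 6.5]
gripper_width: 0.059
finger_force: 67.5
```

Gripped at 59 mm. Lift slowly, then up to about 0.3 m.

```bash
python3 -m creep '[[[0,0,-0.005,0,0,0,0.05],[0,0,-0.008,0,0,0,0.05],[0,0,-0.012,0,0,0,0.05],[0,0,-0.015,0,0,0,0.05],[0,0,-0.02,0,0,0,0.05],[0,0,-0.025,0,0,0,0.05],[0,0,-0.03,0,0,0,0.05],[0,0,-0.03,0,0,0,0.05]]]' 60
python3 -m creep '[[[0,0,-0.03,0,0,0,0.05],[0,0,-0.025,0,0,0,0.05],[0,0,-0.015,0,0,0,0.05],[0,0,-0.008,0,0,0,0.05],[0,0,0,0,0,0,0.05],[0,0,0,0,0,0,0.05],[0,0,0,0,0,0,0.05],[0,0,0,0,0,0,0.05]]]'
python3 - <<'E'
from h import *
o=get_obs();m=camera_model("wrist");i=get_image("wrist");cv2.imwrite("pics/w11.png",i)
D=[d for d in trace("wrist","padlock") if 200<d['bbox'][0]<330];print([(d['p'],d['bbox']) for d in D])
ign=np.zeros((400,640),bool);ign[235:]=True
for s in(.009,.014,.017,.02,.023): r=fit(m,D[0]['pixels'],lock_parts(s),[.604,.141,.08],o['tcp_pos'][2]+.022,ign);print(s,r)
E
```

```text
time: 23.95
tcp_pos: [0.604, 0.1399, 0.1636]
tool_rot: [-3.139, 0.001, -3.062]
force: [-0.0, 1.0, -3.3]
gripper_width: 0.0585
finger_force: 66.7
time: 24.62
tcp_pos: [0.604, 0.1406, 0.2392]
tool_rot: [-3.14, 0.001, -3.062]
force: [0.0, 0.3, -4.0]
gripper_width: 0.0589
finger_force: 66.9
[(0.61, [241.7, 0.6, 156.5, 359.0]), (0.57, [256.4, 121.1, 133.3, 74.9])]
0.009 (array([0.59118934, 0.13792907, 0.0774152 ]), np.float64(3621.291015625), np.int64(31273))
0.014 (array([0.59601021, 0.13830719, 0.07793922]), np.float64(2153.632568359375), np.int64(31273))
0.017 (array([0.59908303, 0.13857332, 0.07957243]), np.float64(1317.087158203125), np.int64(31273))
0.02 (array([0.60086267, 0.13860263, 0.07647173]), np.float64(896.2623291015625), np.int64(31273))
0.023 (array([0.60349462, 0.13897212, 0.07866695]), np.float64(1065.5186767578125), np.int64(31273))
```

View pics/w11.png

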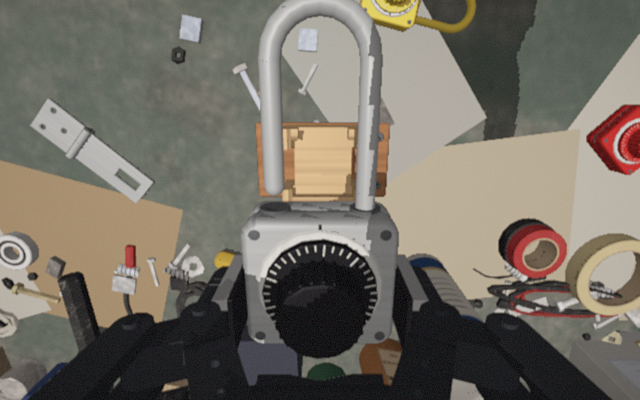

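The lock is held about 26 cm up and open, with one shackle leg clear of the case at (275,190) and the apex at (320,0). The cradle below is empty at (323,160), and the hasp is untouched. Handing in.

```bash
python3 -c "from cell import *;print(sign_off())"
```

```text
the job is handed in; nothing more can be done
None
```

The padlock was seated in the cradle, felt open at the true notch, its shackle pulled out to the 20 mm stop, and it is now held open and still about 26 cm above the bench. One extra contact: my first closing pinched the dial's skirt instead of the case, so I reopened and re-gripped. The job was handed in at about 25 s of the 72 s allowed.

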